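Lock the turntable platter on its key

TASK

Lock the painter's turntable: with a fingertip against the upright stud, push the round platter round until the notch in its rim stands over the key on the base, then press gently down on the hub in the middle until the platter is fully home over the key, and take the hand away. Only push and press: do not lift or tilt the platter, and leave the chest feet, the paint jar and the sanding block where they stand.

Things in the scene. Friction and masses are not known exactly. Their poses are not given: they have to be found in the camera images.
- turntable: fixed base of a small painter's turntable: grey round foot plate, 144 mm diameter, 18 mm high, standing on the bench. Origin: centre of its underside, on the vertical spindle axis; its x axis points from the spindle towards the key. It stands at any yaw.
- platter: plain aluminium disc, 120 mm diameter, 12 mm thick, 0.5 kg, loose on the base's spindle (blind bore, about 1 mm play), turning freely and stopping when not pushed. Origin: centre of its underside; x axis points to the notch, an open slot in its rim 15 mm wide, from 42 mm radius outwards. Underside 33 mm above the bench at the start (top face 45 mm), 23 mm when fully home.
- key (a point): the key on the base: a straight dark steel bar lying radially, 24 mm long (46 to 70 mm from the spindle axis), 8 mm wide, its top (sides chamfered 2 mm) 32 mm above the bench; its outer 10 mm show outside the platter's rim. This point is on its top, 64 mm from the spindle axis.
- notch (a point): middle of the notch at the platter's top face, 54 mm from the platter's axis; it moves with the platter.
- stud (a point): centre of the top of the upright round stud on the platter, 12 mm diameter, 16 mm high above the platter's top face, 40 mm from the axis and exactly opposite the notch; pushed sideways it turns the platter (about 1 to 2 N; push low on it). Its top is 61 mm above the bench at the start.
- hub_top (a point): centre of the flat top of the round hub in the platter's middle, 35 mm diameter, 28 mm above the platter's top face: 73 mm above the bench at the start, 63 mm when fully home. The place to press.
- bun_foot_0: turned dark wooden chest foot, 56 mm diameter, 63 mm high, loose; a bystander. Origin: centre of its underside.
- bun_foot_1: second such chest foot, 56 mm diameter, 63 mm high, loose; a bystander. Origin: centre of its underside.
- jar_red: small paint jar with white lid, 52 mm diameter, 66 mm high, loose; a bystander. Origin: centre of its underside.
- sanding_block: cork sanding block, 55 x 95 x 32 mm, loose, behind the vice; a bystander. Origin: centre of its underside.
- collar (a joint): stiff black nylon friction collar, 80 mm diameter, under the platter that carries it: 0 at the start (platter up), 0.010 m when the platter is fully home. Moving it takes a press of about 6 N on the platter; it has no spring and stays where it is left. It can go down only with the notch over the key (within about 2.5 mm either way at the rim); otherwise the key stops the platter after 1 mm.

How it is judged:
By the outcome, as a careful person would: the job done as asked, in the order asked, and still so for the second after the job is handed in, with the robot touching nothing.
It also fails if it takes over 58 s, if anything falls off the work surface, if the arm or the gripper's body presses on something with over 40 N, if the wrist force passes 120 N, or if a joint passes its speed limit or range.

ROBOT

A 7-joint arm with a two-finger parallel gripper is mounted at the origin on the work surface; the furniture and walls round the work are solid. World frame = base frame: x ahead of the robot, y to its left, z up, the work surface at z = 0. Lengths are in m, angles in rad, forces in N, time in s.
With the tool pointing down it reaches from about 0.425 to 0.875 m from the base axis. Payload 4.7 kg.
Tool frame: the origin (TCP) lies where the fingers leave the gripper's body, on its centre line; the fingertips stand 70 mm ahead of it and the grasp point (between the pads) lies 51 mm ahead of it (env.hold_point_z is the z of the grasp point in the tool frame, in m); z points along the fingers, y is the direction in which the jaws open and shut (so a half turn about z gives the same grasp; the last joint's range is limited). The gripper opens to 87 mm and grips with 3 to 60 N. Pads are 19 mm wide; open, the fingers measure 117 mm over their backs; the gripper's body (75 mm by 190 mm) begins 51 mm behind the grasp point.
Start: joints at [-1.122, 0.321, -0.07, 1.45, 0.023, 1.371, -0.057], TCP at [0.274, 0.59, 0.292] pointing down, gripper open.
Joint ranges: [-2.86, 2.86], [-0.3, 2.09], [-1.38, 1.24], [0.06, 2.45], [-1.56, 4.7], [0.09, 2.05], [-2.69, 2.69]. Speed limits (rad/s): [2.57, 2.57, 3.14, 3.14, 3.14, 3.14, 3.14].

INTERFACE

Orientations are given as a unit quaternion [w, x, y, z].
In Python, from rig import env gives the robot as it stands.
- The arm moves only by the shell command python3 -m inch 'ROWS' [FORCE]. ROWS is JSON, a list that holds one entry, the list of rows, each a list of 7 numbers: the shift along the tool's x, y, z in cm, then the turn, a rotation vector about the tool's x, y, z in degrees, then the finger opening in cm, from 0 to 8.7. In form: [[[dx, dy, dz, wx, wy, wz, fingers], ...]]. A call has 1 to 8 rows; each row is the pose to reach, as a shift and turn from the pose measured when the call began, along the tool's axes at that moment; what a row does not reach only later rows make up. A row lasts 1/8 s, in which the tool goes at most 62.5 mm and 10.7 degrees, less where a joint would pass 70% of its speed; a pose out of reach is approached as far as the arm can. A call with a gripper value outside its range is refused whole. The fingers move at their own pace and stop on an object; FORCE is the grip in N (left out, the last holds). Time passes only in rows, so rows that repeat a pose let the fingers close. It gives the time, the measured TCP pose, the force and the opening at its end, in the units of the state.
- env.read_state(): the state, without advancing time (a new reading comes with each control period).
- env.camera(name): name is "scene" or "top" or "wrist"; returns the picture (480x640x3 uint8, red, green, blue); there is no depth.
- env.get_calibration(name): a dict with "fx", "fy", "cx", "cy" (pixels), "k1" (the pictures are not rectified: a ray, as slopes to the right and down, at radius r is drawn at 1 + k1 r^2 times it, then the intrinsics apply), "cam_to_world" (4x4, takes a point from camera to world coordinates). Camera axes: x right, y down, z forward; pixel columns grow to the right and rows downward; lengths in m; the calibration is good to about 2 mm. A picture is of the moment at which its call begins: read the wrist's pose just before it. get_calibration takes no time and is no camera call; for the wrist camera it gives the pose at the moment of the call.
- env.sign_off(): hands the job in, once; it reports no verdict.
The state is a dict: "time": time; "qpos": joint angles; "qvel": joint speeds; "joint_torque": joint torques, N m; "eef_pos": TCP position; "ee_rot": TCP orientation; "ft_force": force on the tool from outside, world axes, zero at the start; "torque": the same for the moment, N m; "finger_gap": finger opening in m.
Only numpy, scipy, OpenCV 4.12 (cv2) and the standard library are available. Lean on these libraries where they do the work, as an engineer would, in place of code of your own. Each camera call takes 0.05 s, during which the arm holds its last target.

## Working session

There is one attempt and no reset: what is moved stays moved. The work goes in short steps, Python scripts to look and compute and a shell command to move; the robot and the scene stay as the last step left them, time stands still between calls to the robot, and variables do not carry over. Pictures are saved under pics/ and viewed, and the job is handed in when it is done.

```bash
ls; mkdir -p pics
python3 - <<'E'
from rig import env
import cv2
s=env.read_state();print(s)
for n in("scene","top","wrist"):
    c=env.get_calibration(n);print(n,c)
    cv2.imwrite(f"pics/{n}0.png",env.camera(n)[:,:,::-1])
E
```

```text
pics
{'time': 0.0, 'qpos': array([-1.1218815 ,  0.32181338, -0.07010092,  1.45168723,  0.02258394,
        1.37078388, -0.05689644]), 'qvel': array([ 4.05329698e-04, -8.08913796e-04, -8.63578285e-05, -5.48356448e-04,
        1.26801175e-03, -1.61844685e-03,  4.60907152e-04]), 'joint_torque': array([-3.00619658e-04, -4.91292787e+01, -4.04091440e-01, -3.12537181e+01,
       -6.39034552e-02,  4.36263601e-02,  1.81411397e-04]), 'eef_pos': array([0.27365527, 0.5891201 , 0.29116162]), 'ee_rot': array([-1.67289563e-04,  2.15675968e-01,  9.76464526e-01, -9.37538979e-04]), 'ft_force': array([-0.35135382,  0.28035219, -0.05086344]), 'torque': array([ 0.01044647, -0.02424867,  0.02983112]), 'finger_gap': 0.08717921379451066}
scene {'fx': 476.50649349752973, 'fy': 476.50649349752973, 'cx': 319.36328270152234, 'cy': 243.6944240086622, 'k1': -0.04247842483603535, 'cam_to_world': array([[ 0.27086893, -0.85277349,  0.44655056,  0.14961531],
       [-0.9626136 , -0.24104661,  0.12357829, -0.09414656],
       [ 0.00225521, -0.46332916, -0.88618339,  0.84927483],
       [ 0.        ,  0.        ,  0.        ,  1.        ]])}
top {'fx': 599.8106806013845, 'fy': 599.8106806013845, 'cx': 322.2934438327326, 'cy': 232.57218459596004, 'k1': -0.009050363439995268, 'cam_to_world': array([[ 0.00751503, -0.9937041 ,  0.1117841 ,  0.39697794],
       [-0.99980215, -0.0054078 ,  0.01914221,  0.03041459],
       [-0.01841719, -0.11190584, -0.99354813,  1.22389586],
       [ 0.        ,  0.        ,  0.        ,  1.        ]])}
wrist {'fx': 365.53788430626196, 'fy': 365.53788430626196, 'cx': 319.7647816265537, 'cy': 246.77342351822656, 'k1': -0.07699678078049427, 'cam_to_world': array([[ 0.42219192,  0.86452619,  0.27266912,  0.19798828],
       [ 0.90650249, -0.40174744, -0.12981612,  0.6234595 ],
       [-0.00268531,  0.30198255, -0.95330967,  0.38382979],
       [ 0.        ,  0.        ,  0.        ,  1.        ]])}
```

View pics/scene0.png

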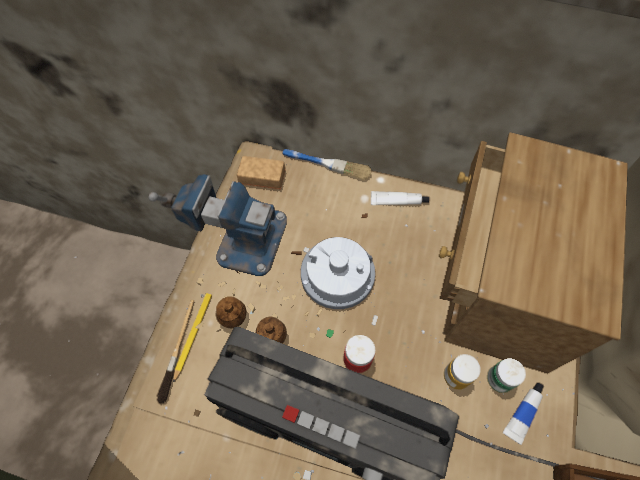

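View pics/top0.png

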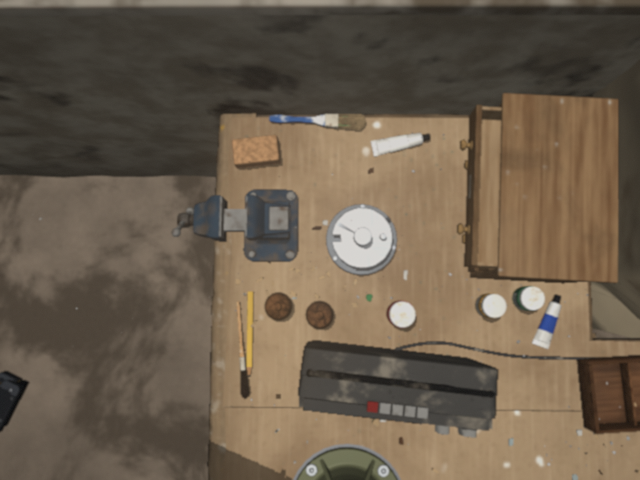

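View pics/wrist0.png

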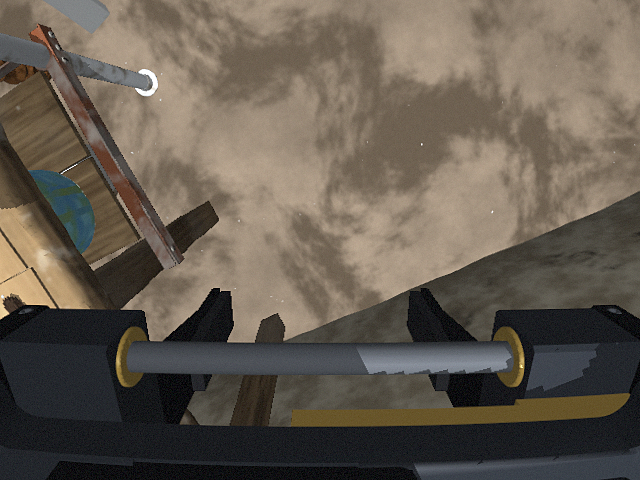

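```bash
cat > h.py <<'E'
import numpy as np, cv2
from rig import env
def ray(c,u,v):
    x=(u-c['cx'])/c['fx'];y=(v-c['cy'])/c['fy'];rd=np.hypot(x,y);r=rd
    for _ in range(20): r=rd/(1+c['k1']*r*r)
    k=1/(1+c['k1']*r*r);T=np.array(c['cam_to_world'])
    return T[:3,3],T[:3,:3]@np.array([x*k,y*k,1])
def onz(c,u,v,z):
    o,d=ray(c,u,v);return (o+d*(z-o[2])/d[2])
def pix(c,p):
    T=np.array(c['cam_to_world']);q=T[:3,:3].T@(np.array(p)-T[:3,3]);x,y=q[:2]/q[2]
    f=1+c['k1']*(x*x+y*y);return np.array([c['cx']+c['fx']*x*f,c['cy']+c['fy']*y*f])
E
python3 - <<'E'
import cv2
a=cv2.imread('pics/scene0.png')[220:320,285:395];b=cv2.imread('pics/top0.png')[195:285,315:410]
cv2.imwrite('pics/sc.png',cv2.resize(a,None,fx=6,fy=6,interpolation=cv2.INTER_CUBIC))
cv2.imwrite('pics/tc.png',cv2.resize(b,None,fx=6,fy=6,interpolation=cv2.INTER_CUBIC))
E
```

```text
(no output)
```

View pics/sc.png

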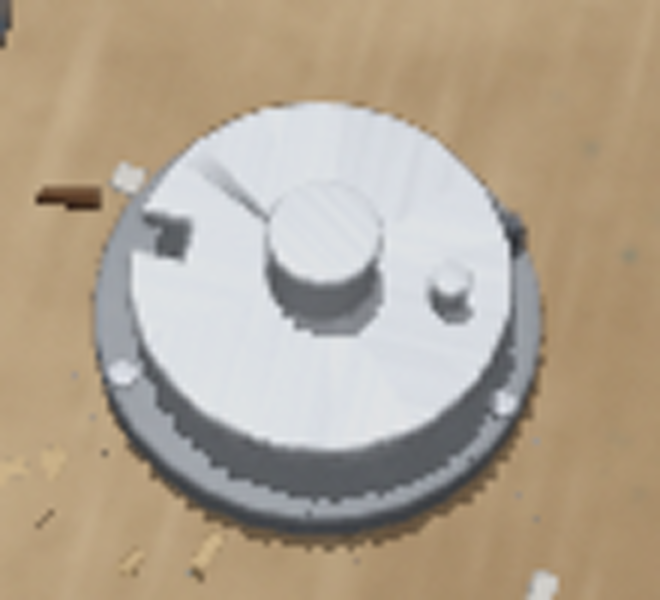

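View pics/tc.png

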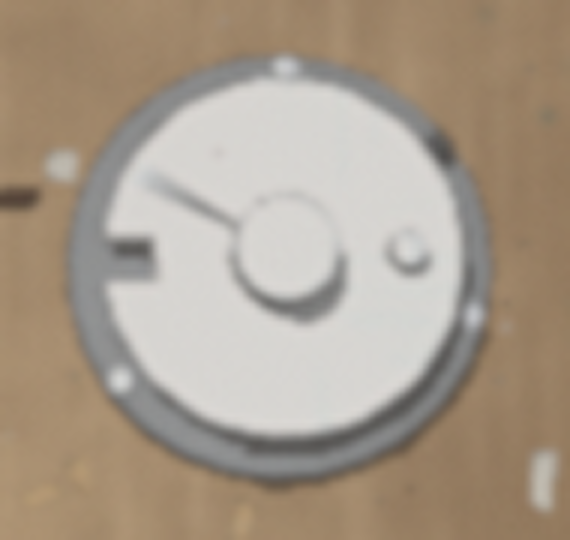

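Run:
```python
from h import *
P={'top':dict(hub=(363,235.3,.073),stud=(383,236.1,.061),key=(388.3,219.7,.032),notch=(337,237.8,.045),
 f0=(278,306,.063),f1=(319.5,315,.063),jar=(402,314,.066)),
'scene':dict(hub=(339.2,258.6,.073),stud=(360.2,266.4,.061),key=(370.7,259,.032),notch=(312.5,259.5,.045),f0=(231,309,.063),f1=(270,328,.063),jar=(360,347,.066))}
for n in P:
    c=env.get_calibration(n);h=onz(c,*P[n]['hub'])
    for k,v in P[n].items():
        p=onz(c,*v);d=p-h;print(n,k,p.round(4),'r',np.hypot(*d[:2]).round(4),'ang',np.degrees(np.arctan2(d[1],d[0])).round(1))
# ellipse fit: base foot plate / platter
for n in ('scene','top'):
    im=cv2.imread(f'pics/{n}0.png')
    c=env.get_calibration(n)
    m=(im.min(2)>150).astype(np.uint8)
    cs,_=cv2.findContours(m,0,1)
    for q in cs:
        if cv2.contourArea(q)>1500:
            w=np.array([onz(c,u,v,.045)[:2] for u,v in q[:,0]]).astype(np.float32)
            hull=cv2.convexHull(w); print(n,cv2.contourArea(q),cv2.minEnclosingCircle(w),cv2.fitEllipse(hull))
```

```text
top hub [ 0.5216 -0.0259  0.073 ] r 0.0 ang 0.0
top stud [ 0.5215 -0.0654  0.061 ] r 0.0395 ang -90.1
top key [ 0.5577 -0.0785  0.032 ] r 0.0638 ang -55.5
top notch [0.5194 0.024  0.045 ] r 0.05 ang 92.5
top f0 [0.3849 0.137  0.063 ] r 0.2126 ang 130.0
top f1 [0.3684 0.0569 0.063 ] r 0.1742 ang 151.6
top jar [ 0.3716 -0.1007  0.066 ] r 0.1676 ang -153.5
scene hub [ 0.5213 -0.0287  0.073 ] r 0.0 ang 0.0
scene stud [ 0.5221 -0.0685  0.061 ] r 0.0398 ang -88.7
scene key [ 0.5564 -0.0832  0.032 ] r 0.0649 ang -57.2
scene notch [0.5193 0.0213 0.045 ] r 0.05 ang 92.3
scene f0 [0.3805 0.1288 0.063 ] r 0.2112 ang 131.8
scene f1 [0.3666 0.0526 0.063 ] r 0.1747 ang 152.3
scene jar [ 0.3754 -0.1029  0.066 ] r 0.1637 ang -153.0
scene 3069.5 ((0.5111590623855591, -0.022339075803756714), 0.07127650082111359) ((0.512699544429779, -0.02283303625881672), (0.12898290157318115, 0.13911694288253784), 96.39366149902344)
top 2737.0 ((0.5244422554969788, -0.02468317188322544), 0.06282318383455276) ((0.5217658877372742, -0.024542685598134995), (0.11856278777122498, 0.12072963267564774), 77.3367919921875)
```

```bash
cat >> h.py <<'E'
from scipy.spatial.transform import Rotation as Ro
def Rcur(s):
    w,x,y,z=s['ee_rot'];return Ro.from_quat([x,y,z,w])
def rel(p,ty):
    "tool-frame delta to TCP world p with tool y at world angle ty deg, pointing down"
    s=env.read_state();R0=Rcur(s);a=np.radians(ty)
    y=np.array([np.cos(a),np.sin(a),0]);z=np.array([0,0,-1.]);x=np.cross(y,z)
    Rt=Ro.from_matrix(np.c_[x,y,z])
    d=R0.inv().apply(np.array(p)-s['eef_pos'])*100
    w=np.degrees((R0.inv()*Rt).as_rotvec());return d.round(2),w.round(1)
def st():
    s=env.read_state();Y=Rcur(s).as_matrix()[:,1]
    print('t',round(s['time'],2),'p',s['eef_pos'].round(4),'ty',np.degrees(np.arctan2(Y[1],Y[0])).round(1),'q',s['qpos'].round(2),'f',s['ft_force'].round(1),'gap',round(s['finger_gap'],4));return s
E
python3 - <<'E'
from h import *
st();print(rel((.5215,-.067,.32),10)); print(rel((.45,.25,.33),40))
# rough vice top height: px top vs scene
E
```

```text
t 0.15 p [0.2737 0.5892 0.2914] ty 65.1 q [-1.12  0.32 -0.07  1.45  0.02  1.37 -0.06] f [-0.1 -0.3  0.3] gap 0.087
(array([-50.11, -49.08,  -2.78]), array([-0.1,  0. , 55.1]))
(array([-30.28, -23.35,  -3.82]), array([-0.1,  0. , 25.1]))
```

```bash
python3 -m inch '[[[-4,-3,-3,0,0,4,2.6],[-8,-6,-4,0,0,8,2.6],[-12,-9,-4,0,0,11,2.6],[-16,-12,-4,0,0,14,2.6],[-20,-15,-4,0,0,17,2.6],[-24,-19,-4,0,0,20,2.6],[-28,-22.5,-4,0,0,23,2.6],[-30,-26,-4,0,0,27,2.6]]]'
python3 - <<'E'
from h import *
st();print(rel((.5215,-.067,.30),10))
E
```

```text
time: 1.15
eef_pos: [0.4374, 0.2243, 0.3316]
ee_rot: [0.0, 0.44, 0.898, -0.001]
ft_force: [0.4, -0.2, 0.6]
finger_gap: 0.027
t 1.15 p [0.4374 0.2243 0.3316] ty 37.8 q [-0.75 -0.04  0.22  1.78  0.01  1.4   0.12] f [ 0.4 -0.2  0.6] gap 0.027
(array([-28.17, -11.2 ,   3.21]), array([-0.1,  0.1, 27.8]))
```

```bash
python3 -m inch '[[[-5,-2,0,0,0,5,2.6],[-10,-4,0,0,0,10,2.6],[-15,-6,0,0,0,15,2.6],[-20,-8,0.5,0,0,20,2.6],[-25,-10,1.5,0,0,25,2.6],[-28.2,-11.2,2.5,0,0,27.8,2.6],[-28.2,-11.2,3.2,0,0,27.8,2.6],[-28.2,-11.2,3.2,0,0,27.8,2.6]]]'
python3 - <<'E'
from h import *
st();c=env.get_calibration('wrist');import pickle;pickle.dump(c,open('w1.pkl','wb'))
cv2.imwrite('pics/w1.png',env.camera('wrist')[:,:,::-1])
E
```

```text
time: 2.15
eef_pos: [0.5212, -0.0661, 0.2993]
ee_rot: [-0.0, 0.642, 0.766, -0.001]
ft_force: [0.3, 0.6, -0.5]
finger_gap: 0.026
t 2.15 p [ 0.5212 -0.0661  0.2993] ty 10.1 q [-0.45  0.05  0.54  1.76 -0.02  1.34  0.28] f [ 0.3  0.6 -0.5] gap 0.026
```

View pics/w1.png

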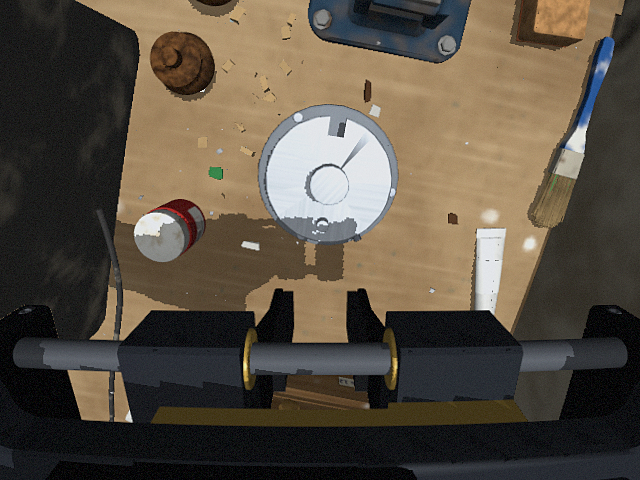

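Run:
```python
from h import *
im=cv2.imread('pics/w1.png')[90:260,245:415]
cv2.imwrite('pics/w1c.png',cv2.resize(im,None,fx=3.5,fy=3.5,interpolation=cv2.INTER_CUBIC))
```

```text
(no output)
```

View pics/w1c.png

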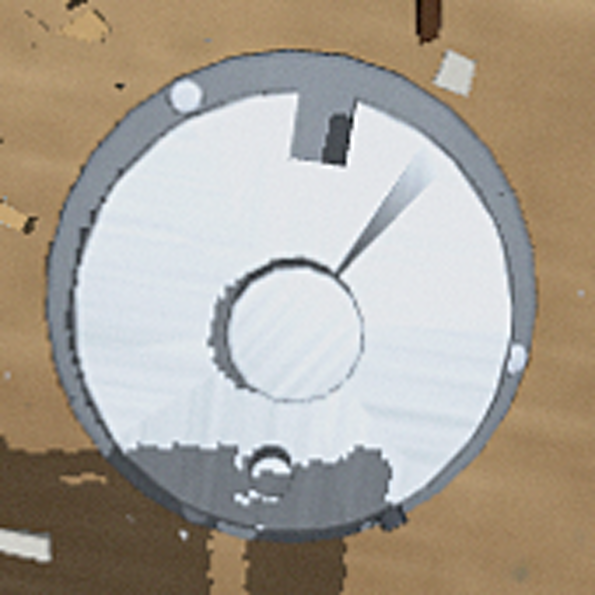

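Run:
```python
from h import *
import pickle
c=pickle.load(open('w1.pkl','rb'))
f=lambda u,v,z:onz(c,245+u/3.5-.35,90+v/3.5-.35,z)
h=f(296,333,.073)
for k,v in dict(hub=(296,333,.073),stud=(270,466,.061),keytip=(395,517,.032),ni1=(292,158,.045),ni2=(345,165,.045),no1=(298,92,.045),no2=(357,101,.045),L=(50,290,.018),R=(536,290,.018),T=(290,50,.018),HL=(229,335,.073),HR=(363,335,.073),HB=(296,402,.073)).items():
    p=f(*v);d=p-h;print(k,p.round(4),'r',np.hypot(*d[:2]).round(4),'ang',np.degrees(np.arctan2(d[1],d[0])).round(1))
```

```text
hub [ 0.5217 -0.0278  0.073 ] r 0.0 ang 0.0
stud [ 0.5219 -0.0653  0.061 ] r 0.0375 ang -89.8
keytip [ 0.562  -0.0811  0.032 ] r 0.0668 ang -52.9
ni1 [0.5138 0.0133 0.045 ] r 0.0418 ang 101.0
ni2 [0.5277 0.014  0.045 ] r 0.0422 ang 81.8
no1 [0.5123 0.0298 0.045 ] r 0.0583 ang 99.3
no2 [0.5277 0.0303 0.045 ] r 0.0584 ang 84.1
L [ 0.452  -0.0352  0.018 ] r 0.0702 ang -173.9
R [ 0.5906 -0.0106  0.018 ] r 0.0709 ang 14.0
T [0.5086 0.0415 0.018 ] r 0.0705 ang 100.7
HL [ 0.5054 -0.0312  0.073 ] r 0.0167 ang -168.3
HR [ 0.5382 -0.0253  0.073 ] r 0.0167 ang 8.4
HB [ 0.5249 -0.0449  0.073 ] r 0.0174 ang -79.6
```

Run:
```python
from h import *
st();print(rel((.5227,-.067,.119),10))
```

```text
t 2.2 p [ 0.5214 -0.0656  0.2998] ty 10.1 q [-0.45  0.05  0.54  1.76 -0.02  1.34  0.28] f [ 0.3 -0.5  0.2] gap 0.0256
(array([-0.14,  0.13, 18.08]), array([-0.1,  0.1,  0.1]))
```

```bash
python3 -m inch '[[[-0.15,0.1,4,0,0,0,2.6],[-0.15,0.1,8,0,0,0,2.6],[-0.15,0.1,12,0,0,0,2.6],[-0.15,0.1,14.5,0,0,0,2.6],[-0.15,0.1,15.5,0,0,0,2.6]]]'
python3 - <<'E'
from h import *
st();print(rel((.5227,-.067,.119),10))
cv2.imwrite('pics/w2.png',env.camera('wrist')[:,:,::-1])
E
```

```text
time: 2.82
eef_pos: [0.5219, -0.0653, 0.1437]
ee_rot: [-0.001, 0.641, 0.768, -0.001]
ft_force: [-0.7, -0.4, 0.8]
finger_gap: 0.0262
t 2.83 p [ 0.5219 -0.0653  0.1437] ty 10.3 q [-0.42  0.2   0.54  1.94 -0.12  1.03  0.36] f [-0.7 -0.4  0.8] gap 0.0262
(array([-0.18,  0.06,  2.47]), array([-0.2,  0. ,  0.3]))
```

View pics/w2.png

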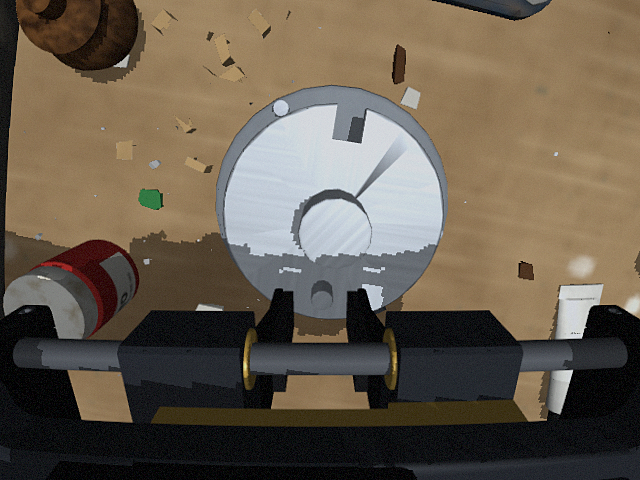

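```bash
python3 -m inch '[[[-0.2,0.05,1,0,0,0,2.6],[-0.2,0.05,2,0,0,0,2.2],[-0.2,0.05,2.5,0,0,0,2],[-0.2,0.05,2.5,0,0,0,2]]]'
cat >> h.py <<'E'
C=np.array([.5217,-.0278])
def arc(ths,os,z=.119,r=.04,gap=2):
    for th,o in zip(ths,os):
        a=np.radians(th);p=np.r_[C+r*np.array([np.cos(a),np.sin(a)]),z]
        d,w=rel(p,th+90+o);print(th,list(d),list(w))
E
python3 - <<'E'
from h import *
st();arc(np.arange(-93,-93-8*6-1,-6),[9+i*.5 for i in range(9)])
E
```

```text
time: 3.38
eef_pos: [0.5224, -0.0676, 0.1181]
ee_rot: [-0.001, 0.641, 0.768, -0.002]
ft_force: [-0.4, 0.1, 0.1]
finger_gap: 0.0204
t 3.38 p [ 0.5224 -0.0676  0.1181] ty 10.3 q [-0.4   0.24  0.54  1.96 -0.15  0.98  0.38] f [-0.4  0.1  0.1] gap 0.0204
-93 [np.float64(0.03), np.float64(-0.28), np.float64(-0.09)] [np.float64(-0.2), np.float64(0.0), np.float64(4.3)]
-99 [np.float64(0.15), np.float64(-0.68), np.float64(-0.09)] [np.float64(-0.2), np.float64(0.0), np.float64(9.8)]
-105 [np.float64(0.31), np.float64(-1.07), np.float64(-0.09)] [np.float64(-0.2), np.float64(0.0), np.float64(15.3)]
-111 [np.float64(0.51), np.float64(-1.44), np.float64(-0.08)] [np.float64(-0.2), np.float64(0.1), np.float64(20.8)]
-117 [np.float64(0.74), np.float64(-1.78), np.float64(-0.08)] [np.float64(-0.2), np.float64(0.1), np.float64(26.3)]
-123 [np.float64(1.01), np.float64(-2.1), np.float64(-0.08)] [np.float64(-0.2), np.float64(0.1), np.float64(31.8)]
-129 [np.float64(1.31), np.float64(-2.39), np.float64(-0.08)] [np.float64(-0.2), np.float64(0.1), np.float64(37.3)]
-135 [np.float64(1.65), np.float64(-2.65), np.float64(-0.08)] [np.float64(-0.2), np.float64(0.1), np.float64(42.8)]
-141 [np.float64(2.0), np.float64(-2.87), np.float64(-0.08)] [np.float64(-0.2), np.float64(0.1), np.float64(48.3)]
```

```bash
python3 -m inch '[[[0.03,-0.28,-0.08,0,0,4.3,2],[0.15,-0.68,-0.08,0,0,9.8,2],[0.31,-1.07,-0.08,0,0,15.3,2],[0.51,-1.44,-0.08,0,0,20.8,2],[0.74,-1.78,-0.08,0,0,26.3,2],[1.01,-2.1,-0.08,0,0,31.8,2],[1.31,-2.39,-0.08,0,0,37.3,2],[1.65,-2.65,-0.08,0,0,42.8,2]]]'
python3 - <<'E'
from h import *
st();arc(np.arange(-141,-141-8*6,-6),[12.5+i*.5 for i in range(8)])
cv2.imwrite('pics/w3.png',env.camera('wrist')[:,:,::-1])
E
```

```text
time: 4.38
eef_pos: [0.4939, -0.0564, 0.1196]
ee_rot: [0.0, 0.878, 0.479, -0.001]
ft_force: [1.2, -2.0, -0.9]
finger_gap: 0.0204
t 4.38 p [ 0.4939 -0.0564  0.1196] ty -32.7 q [-0.53  0.18  0.64  2.03 -0.13  0.97 -0.4 ] f [ 1.2 -2.  -0.9] gap 0.0204
-141 [np.float64(0.11), np.float64(-0.46), np.float64(0.06)] [np.float64(-0.1), np.float64(0.1), np.float64(5.8)]
-147 [np.float64(0.26), np.float64(-0.85), np.float64(0.06)] [np.float64(-0.1), np.float64(0.1), np.float64(11.3)]
-153 [np.float64(0.45), np.float64(-1.23), np.float64(0.06)] [np.float64(-0.0), np.float64(0.1), np.float64(16.8)]
-159 [np.float64(0.68), np.float64(-1.58), np.float64(0.06)] [np.float64(-0.0), np.float64(0.1), np.float64(22.3)]
-165 [np.float64(0.95), np.float64(-1.9), np.float64(0.06)] [np.float64(-0.0), np.float64(0.1), np.float64(27.8)]
-171 [np.float64(1.24), np.float64(-2.2), np.float64(0.06)] [np.float64(-0.0), np.float64(0.2), np.float64(33.3)]
-177 [np.float64(1.57), np.float64(-2.46), np.float64(0.06)] [np.float64(-0.0), np.float64(0.2), np.float64(38.8)]
-183 [np.float64(1.92), np.float64(-2.68), np.float64(0.06)] [np.float64(-0.0), np.float64(0.2), np.float64(44.3)]
```

View pics/w3.png

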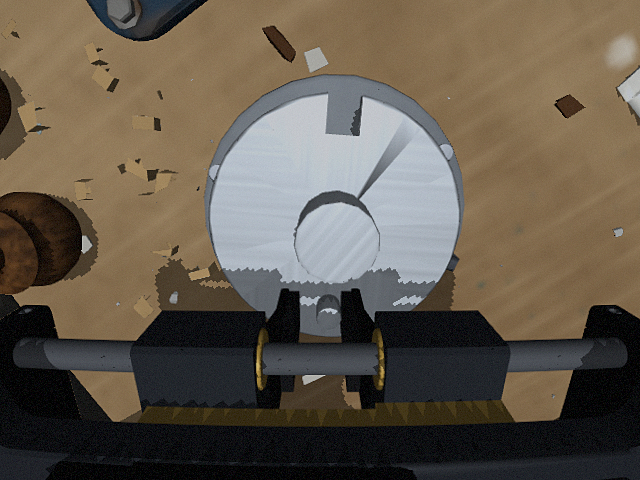

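The notch (345,115) stays opposite the fingers and the stud sits between them at (328,310), so the platter is turning. The key shows at (452,264).

```bash
python3 -m inch '[[[0.11,-0.46,0.06,0,0,5.8,2],[0.26,-0.85,0.06,0,0,11.3,2],[0.45,-1.23,0.06,0,0,16.8,2],[0.68,-1.58,0.06,0,0,22.3,2],[0.95,-1.9,0.06,0,0,27.8,2],[1.24,-2.2,0.06,0,0,33.3,2],[1.57,-2.46,0.06,0,0,38.8,2],[1.92,-2.68,0.06,0,0,44.3,2]]]'
python3 - <<'E'
from h import *
st();arc(np.arange(-189,-189-7*6,-6),[16.5+i*.5 for i in range(7)])
E
```

```text
time: 5.42
eef_pos: [0.4815, -0.026, 0.1193]
ee_rot: [0.001, 0.994, 0.111, -0.001]
ft_force: [-0.7, -1.8, 1.0]
finger_gap: 0.0198
t 5.42 p [ 0.4815 -0.026   0.1193] ty -77.3 q [-0.66  0.15  0.7   2.07 -0.12  0.96 -1.24] f [-0.7 -1.8  1. ] gap 0.0198
-189 [np.float64(0.16), np.float64(-0.42), np.float64(0.03)] [np.float64(0.1), np.float64(0.2), np.float64(5.2)]
-195 [np.float64(0.34), np.float64(-0.8), np.float64(0.02)] [np.float64(0.1), np.float64(0.2), np.float64(10.7)]
-201 [np.float64(0.55), np.float64(-1.16), np.float64(0.02)] [np.float64(0.1), np.float64(0.2), np.float64(16.2)]
-207 [np.float64(0.8), np.float64(-1.5), np.float64(0.02)] [np.float64(0.1), np.float64(0.2), np.float64(21.7)]
-213 [np.float64(1.08), np.float64(-1.8), np.float64(0.02)] [np.float64(0.1), np.float64(0.2), np.float64(27.2)]
-219 [np.float64(1.4), np.float64(-2.08), np.float64(0.02)] [np.float64(0.1), np.float64(0.2), np.float64(32.7)]
-225 [np.float64(1.74), np.float64(-2.32), np.float64(0.02)] [np.float64(0.1), np.float64(0.1), np.float64(38.2)]
```

```bash
python3 -m inch '[[[0.16,-0.42,0.02,0,0,5.2,2],[0.34,-0.8,0.02,0,0,10.7,2],[0.55,-1.16,0.02,0,0,16.2,2],[0.8,-1.5,0.02,0,0,21.7,2],[1.08,-1.8,0.02,0,0,27.2,2],[1.4,-2.08,0.02,0,0,32.7,2],[1.74,-2.32,0.02,0,0,38.2,2],[1.74,-2.32,0.02,0,0,38.2,2]]]'
python3 - <<'E'
from h import *
st();arc([-231,-234,-237,-240,-243],[20]*5)
import pickle;pickle.dump(env.get_calibration('wrist'),open('w4.pkl','wb'))
im=env.camera('wrist')[:,:,::-1];cv2.imwrite('pics/w4.png',im)
cv2.imwrite('pics/w4c.png',cv2.resize(im[60:340,180:480],None,fx=2,fy=2,interpolation=cv2.INTER_CUBIC))
E
```

```text
time: 6.42
eef_pos: [0.4935, 0.0005, 0.1191]
ee_rot: [0.001, 0.976, -0.22, -0.001]
ft_force: [0.5, 0.9, 0.5]
finger_gap: 0.0199
t 6.42 p [0.4935 0.0005 0.1191] ty -115.4 q [-0.75  0.19  0.76  2.05 -0.15  0.97 -1.93] f [0.5 0.9 0.5] gap 0.0199
-231 [np.float64(0.15), np.float64(-0.38), np.float64(0.01)] [np.float64(0.2), np.float64(0.1), np.float64(5.6)]
-234 [np.float64(0.25), np.float64(-0.56), np.float64(0.01)] [np.float64(0.2), np.float64(0.1), np.float64(8.6)]
-237 [np.float64(0.35), np.float64(-0.74), np.float64(0.01)] [np.float64(0.2), np.float64(0.1), np.float64(11.6)]
-240 [np.float64(0.47), np.float64(-0.92), np.float64(0.01)] [np.float64(0.2), np.float64(0.1), np.float64(14.6)]
-243 [np.float64(0.59), np.float64(-1.09), np.float64(0.01)] [np.float64(0.2), np.float64(0.1), np.float64(17.6)]
```

View pics/w4c.png

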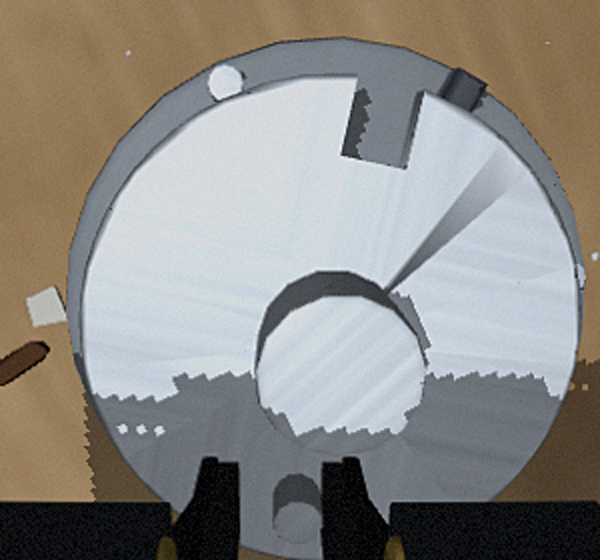

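Run:
```python
from h import *
im=cv2.imread('pics/w4.png')
cv2.imwrite('pics/w4k.png',cv2.resize(im[80:150,340:440],None,fx=8,fy=8,interpolation=cv2.INTER_NEAREST))
import pickle
c=pickle.load(open('w4.pkl','rb'))
f=lambda u,v,z:onz(c,180+u/2-.25,60+v/2-.25,z)
h=np.r_[C,0]
for k,v in dict(hub=(341,369,.073),ni1=(342,155,.045),ni2=(406,168,.045),no1=(359,75,.045),no2=(424,91,.045),ktip=(471,76,.032),kin=(461,100,.032),km=(463,88,.032)).items():
    p=f(*v);d=p-h;print(k,p.round(4),'r',np.hypot(*d[:2]).round(4),'ang',np.degrees(np.arctan2(d[1],d[0])).round(1))
```

```text
hub [ 0.5245 -0.0288  0.073 ] r 0.003 ang -19.6
ni1 [ 0.5605 -0.0477  0.045 ] r 0.0436 ang -27.2
ni2 [ 0.5519 -0.0594  0.045 ] r 0.0437 ang -46.3
no1 [ 0.5742 -0.0579  0.045 ] r 0.0605 ang -29.8
no2 [ 0.5653 -0.0693  0.045 ] r 0.0602 ang -43.6
ktip [ 0.5635 -0.0832  0.032 ] r 0.0694 ang -53.0
kin [ 0.5595 -0.0791  0.032 ] r 0.0637 ang -53.6
km [ 0.5618 -0.0805  0.032 ] r 0.0662 ang -52.7
```

View pics/w4k.png

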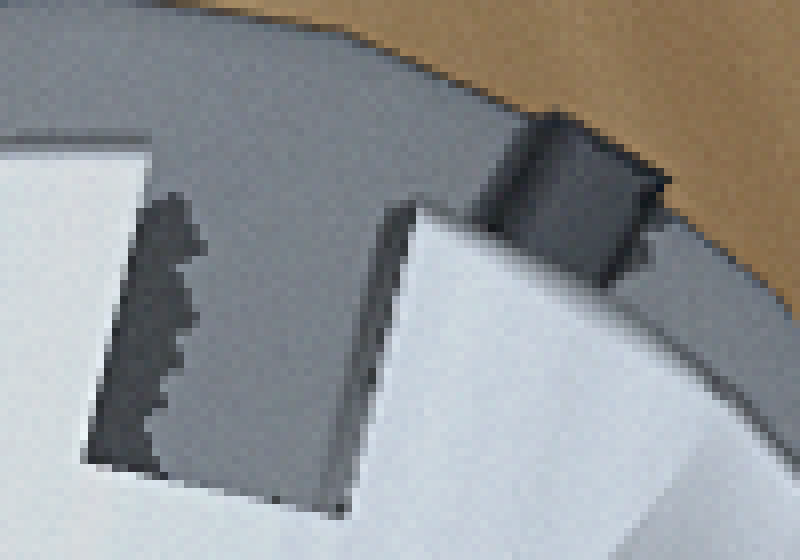

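```bash
python3 -m inch '[[[0.15,-0.38,0.01,0,0,5.6,2],[0.25,-0.56,0.01,0,0,8.6,2],[0.35,-0.74,0.01,0,0,11.6,2],[0.47,-0.92,0.01,0,0,14.6,2],[0.5,-0.97,0.01,0,0,15.5,2],[0.5,-0.97,0.01,0,0,15.5,2]]]'
python3 - <<'E'
from h import *
st();arc([-239,-240,-241,-242,-243],[20]*5)
import pickle;pickle.dump(env.get_calibration('wrist'),open('w5.pkl','wb'))
im=env.camera('wrist')[:,:,::-1];cv2.imwrite('pics/w5.png',im)
cv2.imwrite('pics/w5c.png',cv2.resize(im[60:340,180:480],None,fx=2,fy=2,interpolation=cv2.INTER_CUBIC))
E
```

```text
time: 7.22
eef_pos: [0.5021, 0.0069, 0.1191]
ee_rot: [0.001, 0.937, -0.348, -0.001]
ft_force: [-1.9, -1.0, 1.2]
finger_gap: 0.0196
t 7.22 p [0.5021 0.0069 0.1191] ty -130.8 q [-0.79  0.22  0.79  2.03 -0.18  0.97 -2.19] f [-1.9 -1.   1.2] gap 0.0196
-239 [np.float64(-0.05), np.float64(0.1), np.float64(0.01)] [np.float64(0.2), np.float64(0.1), np.float64(-1.8)]
-240 [np.float64(-0.03), np.float64(0.03), np.float64(0.01)] [np.float64(0.2), np.float64(0.1), np.float64(-0.8)]
-241 [np.float64(-0.0), np.float64(-0.03), np.float64(0.01)] [np.float64(0.2), np.float64(0.1), np.float64(0.2)]
-242 [np.float64(0.02), np.float64(-0.1), np.float64(0.01)] [np.float64(0.2), np.float64(0.1), np.float64(1.2)]
-243 [np.float64(0.05), np.float64(-0.16), np.float64(0.01)] [np.float64(0.2), np.float64(0.1), np.float64(2.2)]
```

View pics/w5c.png

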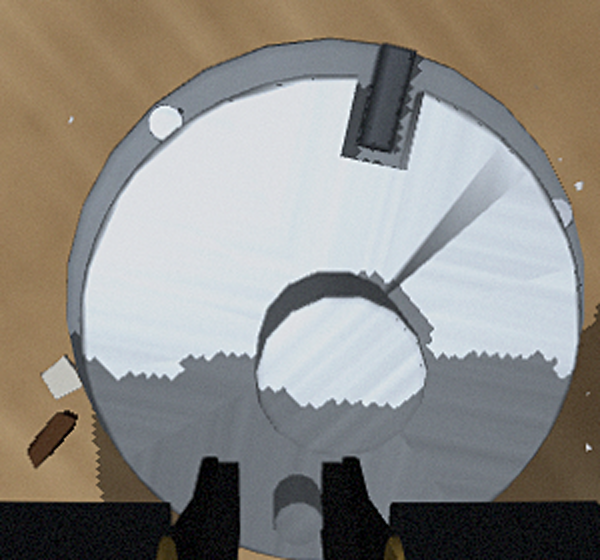

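Run:
```python
from h import *
im=cv2.imread('pics/w5.png')
cv2.imwrite('pics/w5k.png',cv2.resize(im[75:150,335:410],None,fx=8,fy=8,interpolation=cv2.INTER_NEAREST))
```

```text
(no output)
```

View pics/w5k.png

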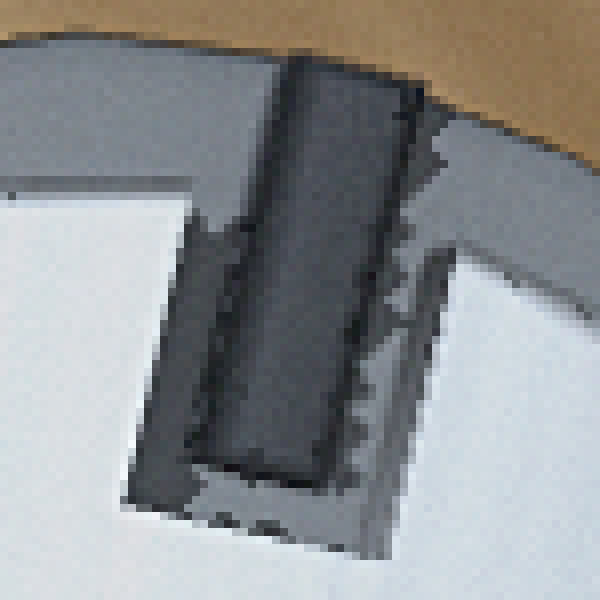

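Run:
```python
from h import *
import pickle
c=pickle.load(open('w5.pkl','rb'))
f=lambda u,v,z:onz(c,335+u/8-.5,75+v/8-.5,z)[:2]
ko,ki=f(354,73,.032),f(266,472,.032)
no=(f(190,200,.045)+f(455,255,.045))/2; ni=(f(125,500,.045)+f(390,558,.045))/2
h=onz(c,180+341/2-.25,60+369/2-.25,.073)[:2]
a=lambda v:np.degrees(np.arctan2(v[1],v[0])).round(1)
print('hub',h,'w',np.linalg.norm(f(190,200,.045)-f(455,255,.045)),'len',np.linalg.norm(ko-ki))
print('key dir',a(ko-ki),'notch dir',a(no-ni))
for n,q in(('h',h),('C',C)): print(n,'ko',a(ko-q),'ki',a(ki-q),'no',a(no-q),'ni',a(ni-q))
u=(ko-ki)/np.linalg.norm(ko-ki);nrm=np.array([-u[1],u[0]])
print('lateral mm of notch mids wrt key line',1e3*(no-ki)@nrm,1e3*(ni-ki)@nrm)
```

```text
hub [ 0.52447309 -0.02972926] w 0.014672086792975237 len 0.022727260034174364
key dir -51.9 notch dir -51.6
h ko -54.0 ki -55.1 no -52.9 ni -53.4
C ko -53.1 ki -53.7 no -51.9 ni -52.0
lateral mm of notch mids wrt key line 1.506611951751529 1.4133614804769055
```

```bash
python3 -m inch '[[[0.02,-0.06,0.01,0,0,0.8,2],[0.03,-0.09,0.01,0,0,1.1,2],[0.03,-0.09,0.01,0,0,1.1,2]]]'
python3 - <<'E'
from h import *
st()
import pickle;pickle.dump(env.get_calibration('wrist'),open('w6.pkl','wb'))
im=env.camera('wrist')[:,:,::-1];cv2.imwrite('pics/w6.png',im)
cv2.imwrite('pics/w6k.png',cv2.resize(im[75:150,335:410],None,fx=8,fy=8,interpolation=cv2.INTER_NEAREST))
E
```

```text
time: 7.65
eef_pos: [0.503, 0.0075, 0.119]
ee_rot: [0.001, 0.934, -0.357, -0.001]
ft_force: [-1.8, -0.7, 1.7]
finger_gap: 0.0199
t 7.65 p [0.503  0.0075 0.119 ] ty -131.9 q [-0.79  0.22  0.79  2.03 -0.19  0.97 -2.2 ] f [-1.8 -0.7  1.7] gap 0.0199
```

View pics/w6k.png

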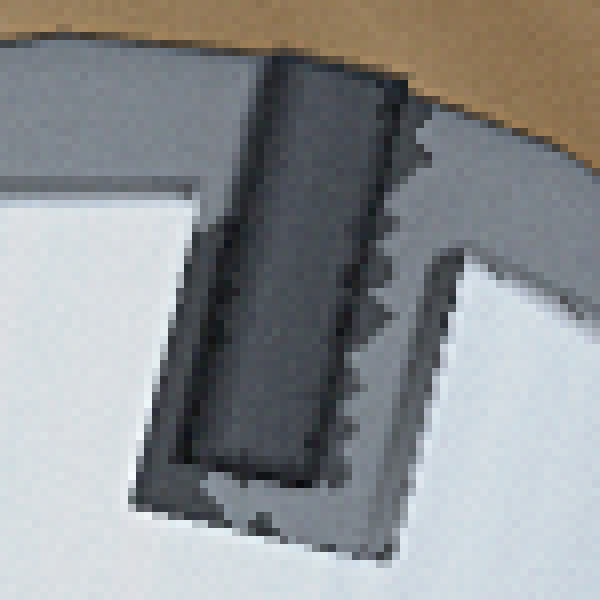

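Run:
```python
from h import *
import pickle
c=pickle.load(open('w6.pkl','rb'))
f=lambda u,v,z:onz(c,335+u/8-.5,75+v/8-.5,z)[:2]
ko,ki=f(335,71,.032),f(250,471,.032)
no=(f(197,195,.045)+f(463,258,.045))/2; ni=(f(135,500,.045)+f(395,560,.045))/2
h=onz(c,180+341/2-.25,60+369/2-.25,.073)[:2]
a=lambda v:np.degrees(np.arctan2(v[1],v[0])).round(1)
print('key dir',a(ko-ki),'notch dir',a(no-ni))
u=(ko-ki)/np.linalg.norm(ko-ki);nrm=np.array([-u[1],u[0]])
print('lateral mm notch',1e3*(no-ki)@nrm,1e3*(ni-ki)@nrm,'hub',1e3*(h-ki)@nrm)
print(rel((.501,.0055,.17),-131.9))
```

```text
key dir -52.6 notch dir -52.6
lateral mm notch 0.08722494365997062 0.0727387803765583 hub 1.7937247169268131
(array([-0.02,  0.29, -5.1 ]), array([0.2, 0.1, 0. ]))
```

```bash
python3 -m inch '[[[0,0.15,0,0,0,0,2],[0,0.25,-0.5,0,0,0,2],[0,0.25,-2.5,0,0,0,2],[0,0.25,-5,0,0,0,2],[0,0.25,-8,0,0,0,1],[0,0.25,-10,0,0,0,0],[0,0.25,-12,0,0,0,0],[0,0.25,-12,0,0,0,0]]]'
python3 - <<'E'
from h import *
st();print(rel((.5222,-.028,.165),-131.9),rel((.5222,-.028,.25),-131.9))
import pickle;pickle.dump(env.get_calibration('wrist'),open('w7.pkl','wb'))
im=env.camera('wrist')[:,:,::-1];cv2.imwrite('pics/w7.png',im)
E
```

```text
time: 8.7
eef_pos: [0.5027, 0.0058, 0.2406]
ee_rot: [-0.0, 0.934, -0.357, 0.001]
ft_force: [0.5, -0.7, 0.2]
finger_gap: 0.0009
t 8.7 p [0.5027 0.0058 0.2406] ty -131.9 q [-0.85  0.03  0.81  1.9  -0.02  1.22 -2.34] f [ 0.5 -0.7  0.2] gap 0.0009
(array([3.7 , 1.22, 7.57]), array([-0.1, -0. ,  0. ])) (array([ 3.71,  1.21, -0.93]), array([-0.1, -0. ,  0. ]))
```

View pics/w7.png

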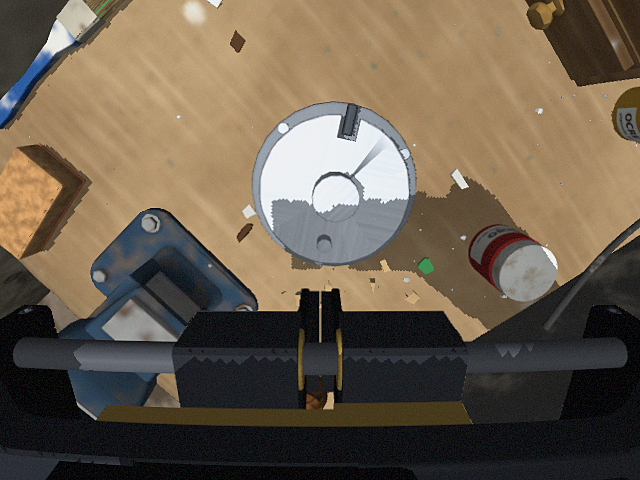

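```bash
python3 -m inch '[[[1.5,0.5,0,0,0,0,0],[3.7,1.2,1,0,0,0,0],[3.7,1.2,4,0,0,0,0],[3.7,1.2,6.5,0,0,0,0],[3.7,1.2,8,0,0,0,0],[3.7,1.2,8.5,0,0,0,0],[3.7,1.2,8.5,0,0,0,0]]]'
python3 - <<'E'
from h import *
st();print(rel((.5222,-.028,.143),-131.9))
for n in('wrist','scene'):
    im=env.camera(n)[:,:,::-1];cv2.imwrite(f'pics/{n}8.png',im)
E
```

```text
time: 9.62
eef_pos: [0.5216, -0.0278, 0.1545]
ee_rot: [0.0, 0.934, -0.357, -0.0]
ft_force: [1.2, 0.6, -0.5]
finger_gap: 0.0005
t 9.62 p [ 0.5216 -0.0278  0.1545] ty -131.9 q [-0.76  0.22  0.84  1.95 -0.18  1.05 -2.14] f [ 1.2  0.6 -0.5] gap 0.0005
(array([ 0.06, -0.03,  1.15]), array([0.1, 0. , 0. ]))
```

View pics/wrist8.png

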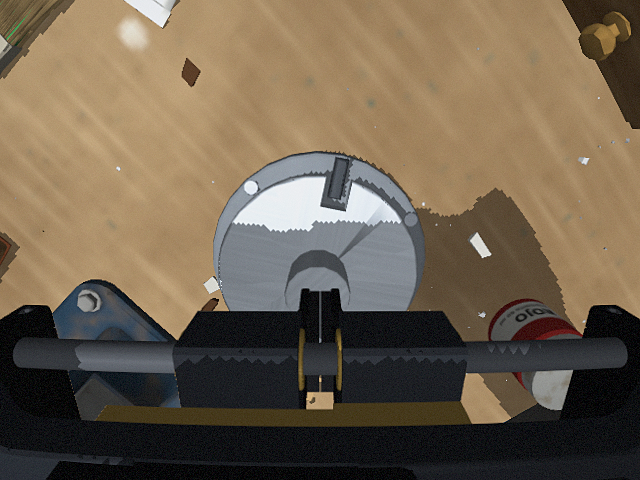

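View pics/scene8.png

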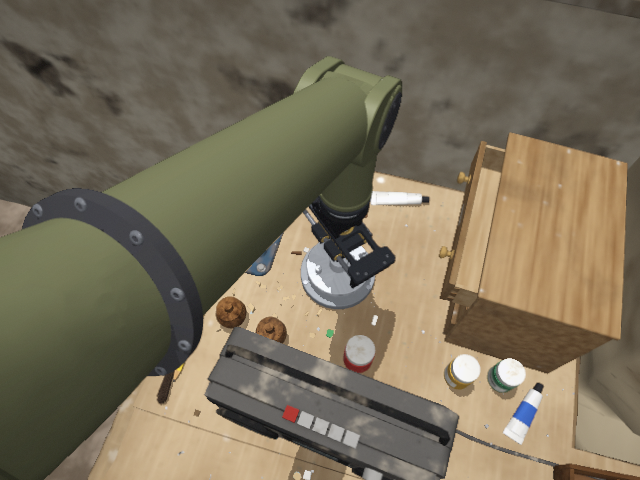

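```bash
python3 -m inch '[[[0.05,-0.03,0.5,0,0,0,0],[0.05,-0.03,0.9,0,0,0,0],[0.05,-0.03,1.1,0,0,0,0],[0.05,-0.03,1.2,0,0,0,0],[0.05,-0.03,1.25,0,0,0,0]]]'
```

```text
time: 10.35
eef_pos: [0.5225, -0.028, 0.143]
ee_rot: [-0.0, 0.934, -0.357, -0.0]
ft_force: [-2.8, -0.7, 6.0]
finger_gap: 0.0004
```

```bash
python3 -m inch '[[[0,0,0.1,0,0,0,0],[0,0,0.2,0,0,0,0]]]'
```

```text
time: 10.6
eef_pos: [0.5226, -0.028, 0.1416]
ee_rot: [-0.0, 0.934, -0.357, -0.0]
ft_force: [-2.5, -0.3, 6.0]
finger_gap: 0.0004
```

```bash
python3 -m inch '[[[0,0,0.15,0,0,0,0],[0,0,0.25,0,0,0,0],[0,0,0.35,0,0,0,0]]]'
```

```text
time: 10.98
eef_pos: [0.5226, -0.028, 0.1386]
ee_rot: [-0.0, 0.934, -0.357, -0.0]
ft_force: [-2.0, 1.2, 5.6]
finger_gap: 0.0005
```

```bash
python3 -m inch '[[[0,0,0.15,0,0,0,0],[0,0,0.25,0,0,0,0],[0,0,0.35,0,0,0,0]]]'
```

```text
time: 11.35
eef_pos: [0.5226, -0.0281, 0.1357]
ee_rot: [-0.001, 0.934, -0.357, -0.001]
ft_force: [-2.6, 0.5, 4.8]
finger_gap: 0.0002
```

```bash
python3 -m inch '[[[0,0,0.1,0,0,0,0],[0,0,0.2,0,0,0,0],[0,0,0.25,0,0,0,0]]]'
```

```text
time: 11.72
eef_pos: [0.5226, -0.0281, 0.1337]
ee_rot: [-0.001, 0.934, -0.357, -0.001]
ft_force: [-2.6, 0.4, 5.5]
finger_gap: 0.0005
```

Down through 9 mm at about 6 N; now to the stop.

```bash
python3 -m inch '[[[0,0,0.1,0,0,0,0],[0,0,0.15,0,0,0,0]]]'
```

```text
time: 11.98
eef_pos: [0.5226, -0.0282, 0.1331]
ee_rot: [-0.001, 0.934, -0.357, -0.001]
ft_force: [-4.8, 0.2, 10.7]
finger_gap: 0.0003
```

```bash
python3 -m inch '[[[0,0,0.06,0,0,0,0],[0,0,0.1,0,0,0,0]]]'
```

```text
time: 12.22
eef_pos: [0.5227, -0.0282, 0.1331]
ee_rot: [-0.001, 0.934, -0.357, -0.001]
ft_force: [-5.1, -0.2, 12.0]
finger_gap: 0.0004
```

```bash
python3 -m inch '[[[0,0,0.12,0,0,0,0],[0,0,0.2,0,0,0,0]]]'
```

```text
time: 12.48
eef_pos: [0.5229, -0.0283, 0.133]
ee_rot: [-0.002, 0.934, -0.357, -0.002]
ft_force: [-7.6, -0.1, 21.7]
finger_gap: 0.0003
```

```bash
python3 -m inch '[[[0,0,-0.2,0,0,0,0],[0,0,-1,0,0,0,0],[0,0,-4,0,0,0,0],[0,0,-8,0,0,0,0],[-4,0,-12,0,0,0,0],[-8,0,-12,0,0,0,0],[-8,0,-12,0,0,0,0]]]'
python3 - <<'E'
from h import *
st()
import pickle;pickle.dump(env.get_calibration('wrist'),open('w9.pkl','wb'))
im=env.camera('wrist')[:,:,::-1];cv2.imwrite('pics/w9.png',im)
E
```

```text
time: 13.35
eef_pos: [0.4623, 0.0268, 0.2539]
ee_rot: [-0.003, 0.935, -0.355, -0.002]
ft_force: [0.4, 0.3, -1.2]
finger_gap: 0.0009
t 13.35 p [0.4623 0.0268 0.2539] ty -131.6 q [-0.93 -0.11  0.79  1.97  0.07  1.25 -2.47] f [ 0.4  0.3 -1.2] gap 0.0009
```

View pics/w9.png

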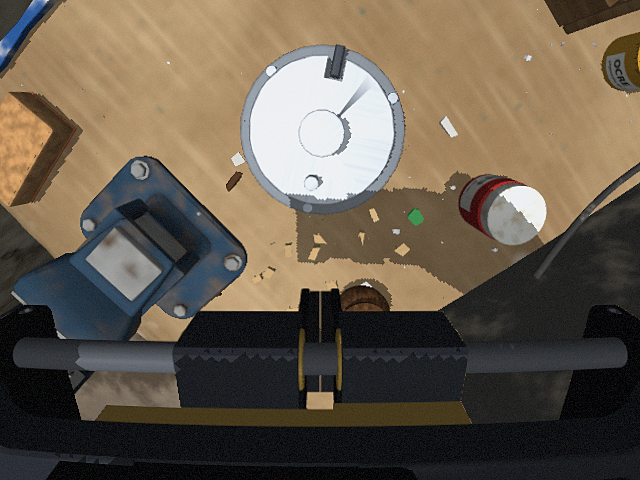

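```bash
python3 -m inch '[[[-3,0,-2,0,0,-8,0],[-6,1,-4,0,0,-16,0],[-8,3,-6,0,0,-24,0],[-8,5,-6,0,0,-32,0],[-8,5,-6,0,0,-32,0]]]'
python3 - <<'E'
from h import *
import pickle
c=pickle.load(open('w9.pkl','rb'));im=cv2.imread('pics/w9.png')
m=(im.min(2)>165).astype(np.uint8);m[:, :240]=0;m[:,410:]=0;m[220:]=0
q=max(cv2.findContours(m,0,1)[0],key=cv2.contourArea);pts=cv2.convexHull(q)[:,0]
for z in(.035,.045):
    w=np.array([onz(c,u,v,z)[:2] for u,v in pts],np.float32);w=w[(pts[:,1]<185)] 
    A=np.c_[2*w,np.ones(len(w))];s=np.linalg.lstsq(A,(w**2).sum(1),rcond=None)[0];print(z,s[:2],'r',np.sqrt(s[2]+s[:2]@s[:2]))
st()
for n in('top','scene'):cv2.imwrite(f'pics/{n}9.png',env.camera(n)[:,:,::-1])
im=cv2.imread('pics/w9.png')[35:220,230:415];cv2.imwrite('pics/w9c.png',cv2.resize(im,None,fx=3,fy=3,interpolation=cv2.INTER_CUBIC))
E
```

```text
time: 14.02
eef_pos: [0.3708, 0.0402, 0.3143]
ee_rot: [-0.003, 0.996, -0.084, -0.001]
ft_force: [-0.1, 0.1, 1.0]
finger_gap: 0.0006
0.035 [ 0.52210932 -0.02977679] r 0.05966549155965687
0.045 [ 0.5221812  -0.02978754] r 0.057746101598196736
t 14.03 p [0.3708 0.0402 0.3143] ty -99.6 q [-0.31 -0.3   0.11  2.03  0.03  1.41 -1.95] f [-0.1  0.1  1. ] gap 0.0006
```

View pics/w9c.png

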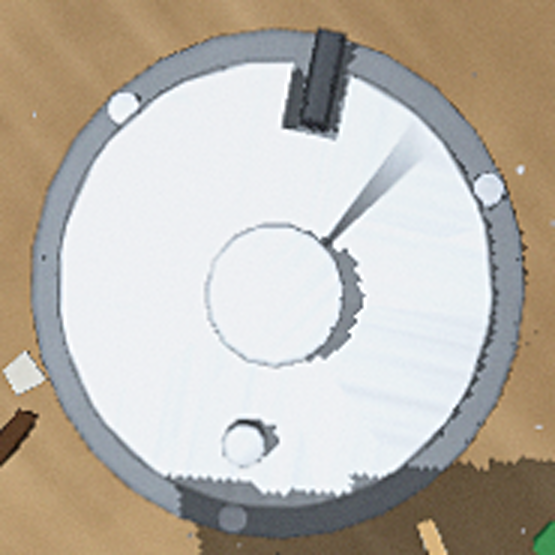

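View pics/scene9.png

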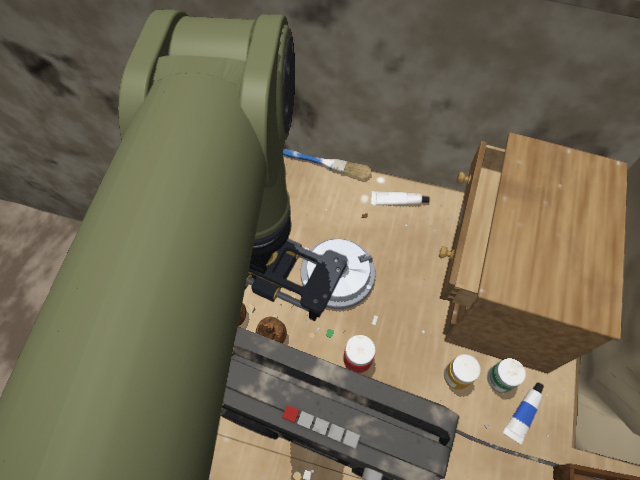

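View pics/top9.png

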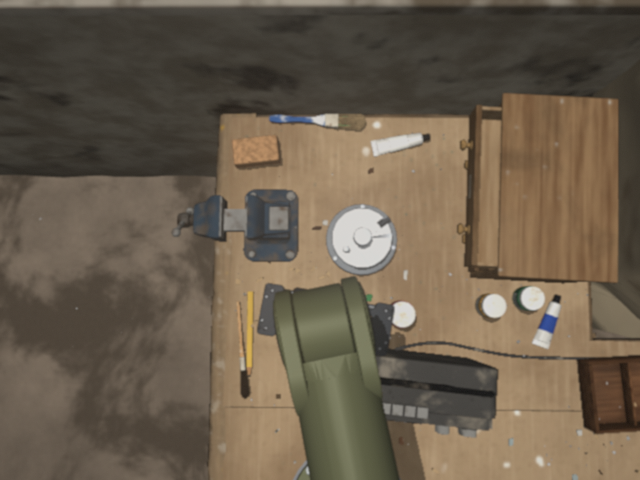

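```bash
python3 -c "
from h import *
print(env.read_state()['qpos'])"; python3 -m inch '[[[3,0,0,0,0,0,0],[6,0,0,0,0,0,0],[6,0,0,0,0,0,0],[6,0,0,0,0,0,0]]]'
python3 - <<'E'
from h import *
s=st();print(s['qvel'].round(3))
env.sign_off()
E
```

```text
[-0.30699109 -0.29856343  0.11265944  2.03118418  0.0281594   1.40822297
 -1.95339387]
time: 14.62
eef_pos: [0.4298, 0.0271, 0.313]
ee_rot: [-0.002, 0.996, -0.089, -0.002]
ft_force: [0.1, 0.9, -0.1]
finger_gap: 0.0004
t 14.62 p [0.4298 0.0271 0.313 ] ty -100.2 q [-0.31 -0.17  0.17  1.93  0.02  1.38 -1.9 ] f [ 0.1  0.9 -0.1] gap 0.0004
[ 0.01  -0.023 -0.02   0.012 -0.003  0.001  0.008]
the job is handed in; nothing more can be done
```

The platter is locked over the key, and the job was handed in at 14.6 s with the hand clear above the bench.

- **Turning:** I set the open fingers either side of the stud and pushed it with one fingertip, turning the platter about 147° clockwise. The wrist camera then put the notch within about 0.5 mm of the key's line, against the 2.5 mm allowed.
- **Pressing:** I pressed the hub with closed fingers. It went down about 10 mm at around 6 N and stopped hard. I then pressed once more to about 22 N to confirm the stop, and it did not move further.
- **Platter height:** The last wrist picture shows the key inside the notch. The platter's rim radius measures 59.7 mm (true size 60 mm) if its top is at the home height of 35 mm, but only 57.7 mm at the starting height of 45 mm.
- **Bystanders:** The jar and the sanding block look unmoved in the last top view, and one chest foot in the last scene view. The arm mostly hid the other foot in those pictures, so I did not check it fully. No unexpected contact force showed in the readings.
- **Disagreements:** The wrist-camera hub position varied by about 3 mm between views. While backing away, joint 2 reached -0.2986 (limit -0.3), so I moved it off before handing in.

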